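# Pack the jack-fitting kit into the bench caddy

## Robot

A 6-joint arm with a two-finger parallel gripper is mounted at the origin on the work surface. World frame = base frame: x ahead of the robot, y to its left, z up, the work surface at z = 0. Lengths are in m, angles in rad, forces in N, time in s.
With the tool pointing down it reaches from about 0.275 to 0.875 m from the base axis. Payload 12.5 kg.
Tool frame: the origin (TCP) lies at the very end of the fingers, on their centre line; the grasp point (between the pads) lies 19 mm behind it; z points along the fingers, y is the line along which they close (so a half turn about z gives the same grasp; the last joint's range is limited). The gripper opens to 85 mm and grips with 20 to 120 N. Pads are 22 mm wide; open, the fingers measure 114 mm over their backs; the gripper's body (76 mm by 85 mm) begins 54 mm behind the grasp point. The pads swing forward as they close: fully open they stand 13 mm farther back than shut.
Start: joints at [1.059, 0.351, 1.652, -0, 1.139, -0.085], TCP at [0.228, 0.501, 0.231] pointing down, gripper open.
Joint ranges: [-2.75, 2.75], [-0.79, 2.1], [0.01, 2.65], [-1.57, 4.71], [0.07, 3.14], [-2.87, 2.87]. Speed limits (rad/s): [2.22, 2.22, 2.79, 3.14, 3.14, 3.14].

## Interface

Orientations are given as a 3x3 rotation matrix whose columns are the frame's x, y, z axes.
In Python, from bench import manip gives the robot as it stands. Calls block until the motion is done:
- manip.move_ptp(position, orientation): joint-space move of the TCP to a pose.
- manip.move_l(position, attitude=None, max_speed=0.15): straight line of the TCP; attitude=None keeps the orientation; max_speed is the mean speed in m/s.
- manip.move_j(angles): joint-space move.
- manip.set_gripper(opening, effort=None): opening from 0.0 (shut) to 1.0 (fully open); effort is the grip in N (None keeps the last); returns when the fingers have stopped.
- manip.dwell(seconds).
- manip.inverse_kinematics(position, orientation): joint angles nearest the present ones, or None.
- manip.grab_frame(name): name is "scene" or "top" or "wrist"; returns (picture, depth): 420x560x3 uint8, red, green, blue; 420x560 float32, m along the optical axis (not along the pixel's ray), 0 where there is no reading.
- manip.get_calibration(name): a dict with "camera_matrix" (3x3 intrinsics, pixels), "k1" (the pictures are not rectified: a ray, as slopes to the right and down, at radius r is drawn at 1 + k1 r^2 times it, then the intrinsics apply), "R" (3x3) and "t" (3): a world point X has camera coordinates R X + t. Camera axes: x right, y down, z forward; pixel columns grow to the right and rows downward; lengths in m; the calibration is good to about 2 mm. A picture is of the moment at which its call begins: read the wrist's pose just before it. get_calibration takes no time and is no camera call; for the wrist camera it gives the pose at the moment of the call.
A pose or a line that the arm cannot do raises manip.Unreachable and nothing moves.
- manip.sign_off(): hands the job in; it is judged then, once.
Trained networks look in the newest picture that a camera, given by its name, has taken for a name from the list of things; names that differ only in an ending like _2 or _b are one class to them, and where a whole thing is asked for, a point or a joint stands for the part that bears it (a point fixed in the world has none). Each returns a list of dicts, best first, with "confidence" (0 to 1); they miss things now and then, are a little off and sometimes report something else, mostly with a low value. They report only what shows in the picture. A call takes as long as a camera call. They do not tell look-alikes from the thing itself.
- manip.look_for(camera, name): "at" ([x, y, z] in m, in world coordinates, good to about 4 mm: the middle of the surface that is visible of it).
Readings, each from a call of its own:
- manip.current_time(): time.
- manip.current_qpos(): joint angles.
- manip.current_joint_vel(): joint speeds.
- manip.current_joint_torque(): joint torques, N m.
- manip.current_ee_pos(): TCP position.
- manip.current_tcp_rot(): TCP orientation.
- manip.current_force(): force on the tool from outside, world axes, zero at the start.
- manip.current_ft_torque(): the same for the moment, N m.
- manip.current_grip_width(): opening from 0.0 (shut) to 1.0 (fully open).
- manip.current_grip_force(): force on a finger pad.
Only numpy, scipy, OpenCV 4.12 (cv2) and the standard library are available. Lean on these libraries where they do the work, as an engineer would, in place of code of your own. Each camera call takes 0.05 s, during which the arm holds its last target. There are 200 camera calls.

## Task

Pack the jack-fitting kit into the bench caddy: lay the spudger across the notched rack, about centred in both notches, the folding hex key set flat in the oblong pocket, and stand the squat brass jack socket driver upright in the round cup. The short nylon bar, the red bit block, the plain brass weight and the baseplate do not belong to the kit: leave them where they lie. Finish with the three tools released and at rest.

Things in the scene. Friction and masses are not known exactly. Their poses are not given: they have to be found in the camera images.
- spudger: White nylon spudger, loose, lying flat: the longer white stick, 130 mm long along its x, with a pointed tip at +x and a thin flat blade at -x. Its straight shank is the middle 85 mm, 11 mm wide (y), 7 mm thick; blade 13 mm wide, 2.8 mm thick. Origin on the underside of the shank at mid-length, about the centre of mass; z up. About 18 g.
- hex_key_set: Red plastic folding hex key set, loose, lying flat: the longer red thing, 88 mm (x) by 30 mm (y) by 18 mm high, with steel keys folded lengthwise in an open channel on top. Origin at the centre of the underside; z up. About 90 g.
- jack_driver: Squat brass jack socket driver, loose, standing upright: a round grip of 30 mm diameter and 30 mm high with two dark grooves, and above it a narrower nose of 20 mm diameter with a dark socket in its top; 46 mm high in all. Origin at the centre of the underside, z up along its axis. About 140 g.
- spacer_bar: Look-alike, not part of the kit: loose short plain white nylon bar with square ends, 80 x 16 x 8 mm high, origin at the centre of its underside. To be left alone.
- bit_block: Look-alike, not part of the kit: loose short red plastic block with four steel bit ends standing out of its top, 56 x 32 mm, 24 mm high over the bits, origin at the centre of its underside. To be left alone.
- brass_weight: Look-alike, not part of the kit: loose plain brass disc weight, 42 mm diameter, 20 mm high, flat top without nose, origin at the centre of its underside. To be left alone.
- notch_rack: For the spudger. Fixed insert, pale metal on a grey 150 (x) x 74 x 3 mm plate, in a black caddy (rim 12 mm over the bench). Origin: centre of its underside, 5 mm over the bench. Two saddles, 10 mm thick, at x = -34 and +34 mm, free space between; each has a notch 28 mm wide at y = 0, floor 20 mm above the origin, horns to 32 mm (56 mm over both). The spudger lies along x through both, underside at 20 mm, either way round.
- long_pocket: For the hex set. Fixed insert, pale metal on a grey 150 (x) x 74 x 3 mm plate, in a black caddy (rim 12 mm over the bench). Origin: centre of its underside, 5 mm over the bench. Oblong pocket 108 (x) x 50 mm inside, walls 4 mm thick, tops 15 mm above the origin, floor at 3 mm; the middle 62 mm of both long walls is cut away for fingers. The set lies flat along x, either way round.
- round_cup: For the jack driver. Fixed insert, pale metal on a grey 150 (x) x 74 x 3 mm plate, in a black caddy (rim 12 mm over the bench). Origin: centre of its underside, 5 mm over the bench. Central ring wall 48 mm inside, 54 mm outside diameter, top 13 mm above the origin, floor at 3 mm. The driver stands upright in it. The three inserts lie side by side at 76 mm pitch, in any order.
- baseplate: Bystander: loose grey zinc pedal baseplate lying flat beyond the work, 60 x 112 x 4 mm, origin at the centre of its underside. To be left alone.
Not all that is in view belongs to the job. What is shaped like the hex_key_set but blue or white is not meant. What is shaped like the jack_driver but green or pink is not meant.

How it is judged:
At the end, for the whole second after the job is handed in: Within these distances of their places' centres, level or upright and at rest: spudger in both notches (18 mm lengthwise, 13 mm across, 17 degrees), hex set on the pocket floor (14 mm, 17 degrees), driver on the cup floor (13 mm). Look-alikes and baseplate within 30 mm of their starts (x of spudger in the frame of notch_rack between -0.018 and 0.018 m and y of spudger in the frame of notch_rack between -0.013 and 0.013 m and z of spudger in the frame of notch_rack between 0.014 and 0.026 m and angle between each of spudger, hex_key_set, jack_driver's own z axis and vertical below 0.15 rad and linear speed of each of spudger, hex_key_set, jack_driver below 0.02 m/s and angular speed of each of spudger, hex_key_set, jack_driver below 0.2 rad/s and angle between the x axis of spudger and the x axis of notch_rack, either way round below 0.3 rad and x of hex_key_set in the frame of long_pocket between -0.014 and 0.014 m and y of hex_key_set in the frame of long_pocket between -0.014 and 0.014 m and z of hex_key_set in the frame of long_pocket between -0.001 and 0.007 m and angle between the x axis of hex_key_set and the x axis of long_pocket, either way round below 0.3 rad and x of jack_driver in the frame of round_cup between -0.013 and 0.013 m and y of jack_driver in the frame of round_cup between -0.013 and 0.013 m and z of jack_driver in the frame of round_cup between -0.001 and 0.007 m and distance of each of spacer_bar, bit_block, brass_weight, baseplate from where it was at the start of the episode below 0.03 m); the robot touches nothing.
It fails at once if the nylon spacer bar is moved more than 30 mm (distance of spacer_bar from where it was at the start of the episode above 0.03 m).
It fails at once if the bit block is moved more than 30 mm (distance of bit_block from where it was at the start of the episode above 0.03 m).
It fails at once if the brass weight is moved more than 30 mm (distance of brass_weight from where it was at the start of the episode above 0.03 m).
It fails at once if the zinc baseplate is moved more than 30 mm (distance of baseplate from where it was at the start of the episode above 0.03 m).
It also fails if it takes over 80 s, if anything falls off the work surface, if the arm or the gripper's body presses on something with over 40 N, if the wrist force passes 120 N, or if a joint passes its speed limit or range.

## Working session

There is one attempt and no reset: what is moved stays moved. The work goes in short steps, each a Python script; the robot and the scene stay as the last script left them, time stands still between calls to the robot, and variables do not carry over. Pictures are saved under pics/ and viewed, at most 14 in all, crops included, and the job is handed in when it is done.

```bash
mkdir -p pics; ls; python3 - <<'E'
from bench import manip
import cv2,numpy as np
for c in ("top","scene"):
    p,d=manip.grab_frame(c); cv2.imwrite(f"pics/{c}0.png",p[:,:,::-1]); np.save(f"{c}d.npy",d); np.save(f"{c}p.npy",p)
    for n in ["spudger","hex_key_set","jack_driver","spacer_bar","bit_block","brass_weight","notch_rack","long_pocket","round_cup","baseplate"]:
        print(c,n,[(np.round(r["at"],3).tolist(),round(r["confidence"],2)) for r in manip.look_for(c,n)])
    k=manip.get_calibration(c);print(k["camera_matrix"].tolist(),k["k1"],np.round(k["R"],3).tolist(),np.round(k["t"],3))
print(manip.current_time())
E
```

```text
pics
top spudger [([0.601, -0.333, 0.01], 0.71)]
top hex_key_set [([0.473, -0.038, 0.019], 0.91), ([0.587, 0.079, 0.02], 0.88), ([0.356, -0.001, 0.02], 0.69)]
top jack_driver [([0.662, -0.089, 0.027], 0.66), ([0.604, -0.019, 0.033], 0.52), ([0.663, -0.024, 0.025], 0.44)]
top spacer_bar [([0.608, -0.175, 0.006], 0.73)]
top bit_block [([0.47, -0.201, 0.018], 0.75)]
top brass_weight [([0.458, -0.323, 0.024], 0.82)]
top notch_rack []
top long_pocket [([0.588, 0.251, 0.007], 0.96)]
top round_cup [([0.434, 0.247, 0.009], 0.79)]
top baseplate [([0.779, 0.028, 0.001], 0.87)]
[[520.2577173501777, 0.0, 272.66153656583253], [0.0, 520.2577173501777, 213.31129571837943], [0.0, 0.0, 1.0]] 0.04872171402469922 [[-0.017, -1.0, 0.001], [-0.997, 0.017, -0.07], [0.07, -0.002, -0.998]] [-0.004  0.589  1.17 ]
scene spudger [([0.607, -0.343, 0.008], 0.69)]
scene hex_key_set [([0.356, -0.019, 0.014], 0.9), ([0.48, -0.045, 0.014], 0.8), ([0.592, 0.072, 0.016], 0.6), ([0.611, -0.18, 0.006], 0.4), ([0.608, -0.029, 0.028], 0.26)]
scene jack_driver [([0.673, -0.028, 0.031], 0.87), ([0.671, -0.098, 0.026], 0.71), ([0.606, -0.03, 0.027], 0.56), ([0.438, 0.234, 0.01], 0.56)]
scene spacer_bar [([0.609, -0.178, 0.005], 0.75)]
scene bit_block [([0.484, -0.207, 0.017], 0.61)]
scene brass_weight [([0.468, -0.328, 0.021], 0.8)]
scene notch_rack [([0.518, 0.22, 0.006], 0.63)]
scene long_pocket [([0.583, 0.246, 0.007], 0.97)]
scene round_cup [([0.44, 0.234, 0.01], 0.91)]
scene baseplate [([0.779, 0.024, 0.006], 0.59)]
[[470.80846336055487, 0.0, 286.77632043044525], [0.0, 470.80846336055487, 207.6647824322748], [0.0, 0.0, 1.0]] -0.0041622211888114775 [[0.883, 0.469, 0.012], [0.308, -0.56, -0.769], [-0.354, 0.683, -0.639]] [-0.494 -0.16   1.131]
1.1
```

View pics/top0.png

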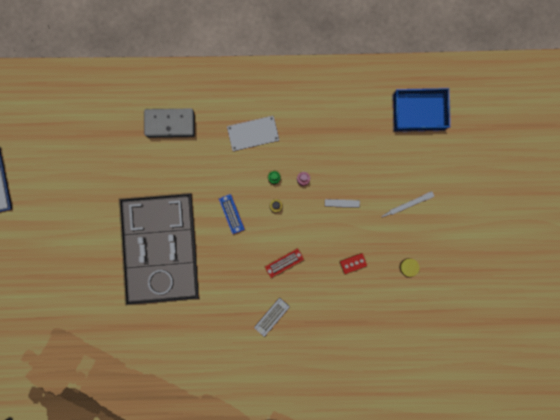

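View pics/scene0.png

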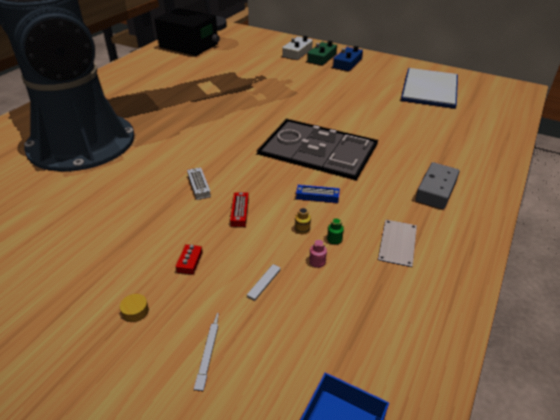

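Top view: brass driver at (276,207), with green (274,178) and pink (304,179) lookalikes. Red hex set at (285,263), with the short red bit block at (353,263), blue (232,214) and white (271,317) sets. Spudger at (408,205), with the short bar at (342,203). Brass weight at (410,267). Caddy, top to bottom: pocket (156,215), rack (158,250), cup (160,282). The picks are the only brass item with a nose, the long red thing with keys, and the long pointed white stick. I'll confirm with an enlarged crop and measure by segmentation.

```bash
cat > h.py <<'E'
import cv2,numpy as np
def rays(k,uv):
    K=np.array(k["camera_matrix"]);uv=np.atleast_2d(np.float64(uv))
    d=(uv-K[:2,2])/[K[0,0],K[1,1]]; s=d.copy()
    for _ in range(10): s=d/(1+k["k1"]*(s**2).sum(1,keepdims=True))
    return np.c_[s,np.ones(len(s))]
def to_plane(k,uv,z):
    R=np.array(k["R"]);t=np.array(k["t"]); o=-R.T@t; w=rays(k,uv)@R
    return o+w*((z-o[2])/w[:,2])[:,None]
def cloud(k,d):
    v,u=np.mgrid[:d.shape[0],:d.shape[1]]
    c=rays(k,np.c_[u.ravel(),v.ravel()])*d.reshape(-1,1)
    return ((c-np.array(k["t"]))@np.array(k["R"])).reshape(*d.shape,3)
def rect(xy):
    (c,(w,h),a)=cv2.minAreaRect(np.float32(xy)); 
    if w<h: w,h,a=h,w,a+90
    return np.round(c,4),round(w,4),round(h,4),round(a,1)
E
python3 - <<'E'
from bench import manip
from h import *
k=manip.get_calibration("top");p=np.load("topp.npy");d=np.load("topd.npy");C=cloud(k,d)
print("table z",np.median(C[150:350,200:450,2]))
hsv=cv2.cvtColor(p,cv2.COLOR_RGB2HSV).astype(int)
def m(n,mask,win,z):
    w=np.zeros(mask.shape,bool);w[win[1]:win[3],win[0]:win[2]]=1
    v,u=np.nonzero(mask&w); q=to_plane(k,np.c_[u,v],z)[:,:2]
    print(n,len(u),rect(q),q.mean(0).round(4))
red=((hsv[...,0]<6)|(hsv[...,0]>174))&(hsv[...,1]>150)
white=(hsv[...,1]<60)&(hsv[...,2]>110)
m("hex",red,(255,240,310,285),.018);m("bit",red,(330,245,375,280),.02)
m("spud",white,(375,185,445,225),.007);m("bar",white,(315,190,370,215),.008)
b=C[...,2]
m("driver",b>.015,(262,195,290,220),.03)
dark=hsv[...,2]<75
m("caddy",dark,(105,185,210,310),.012)
big=lambda x0,y0,x1,y1,s:cv2.resize(p[y0:y1,x0:x1,::-1],None,fx=s,fy=s,interpolation=cv2.INTER_CUBIC)
a=big(215,165,445,335,3.4);cv2.imwrite("pics/crop1.png",a)
print(manip.current_ee_pos(),manip.current_tcp_rot().round(2).tolist() if hasattr(manip.current_tcp_rot(),'round') else manip.current_tcp_rot())
w=manip.get_calibration("wrist");print(w["camera_matrix"],np.round(w["R"],2),-np.array(w["R"]).T@w["t"])
E
```

```text
table z 0.0005831534237531125
hex 161 (array([ 0.4753, -0.0382]), 0.0844, 0.028, 118.2) [ 0.4744 -0.0398]
bit 233 (array([ 0.4716, -0.1948]), 0.0533, 0.0303, 109.5) [ 0.4719 -0.1942]
spud 297 (array([ 0.6036, -0.3259]), 0.1285, 0.0147, 113.5) [ 0.6067 -0.3317]
bar 278 (array([ 0.6105, -0.1751]), 0.0786, 0.0186, 89.0) [ 0.6107 -0.175 ]
driver 147 (array([ 0.6075, -0.0244]), 0.0529, 0.0304, 127.2) [ 0.6056 -0.0212]
caddy 1350 (array([0.5132, 0.2475]), 0.2415, 0.166, 3.7) [0.5111 0.2461]
[0.22764892 0.50065072 0.23128749] [[-0.91, 0.41, 0.0], [0.41, 0.91, -0.0], [-0.0, -0.0, -1.0]]
[[304.05082389   0.         282.54371993]
 [  0.         304.05082389 209.77243848]
 [  0.           0.           1.        ]] [[ 0.41  0.91  0.  ]
 [ 0.86 -0.39  0.31]
 [ 0.28 -0.13 -0.95]] [0.15507808 0.53438452 0.37325784]
```

View pics/crop1.png

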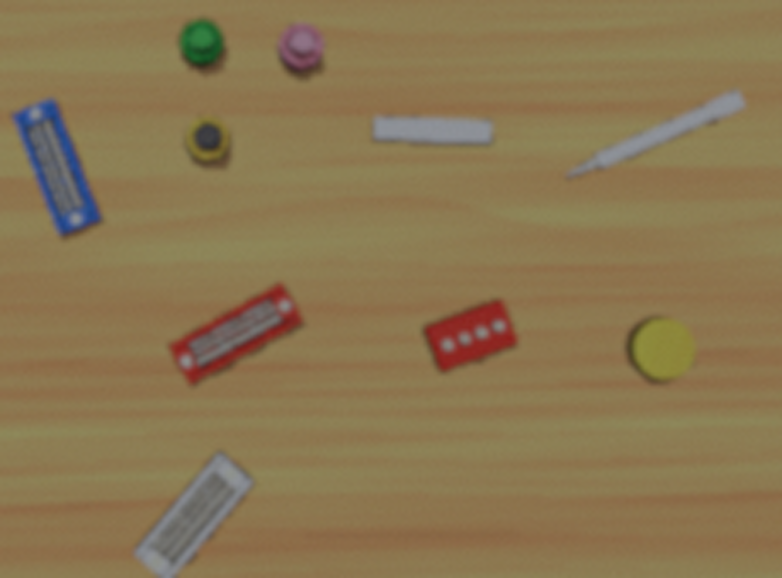

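Crop confirms: the brass piece with nose and socket is at crop (208,140), the red set with lengthwise keys at (237,333), the spudger with pointed tip at (655,135). Next: closer wrist views.

```bash
cat >> h.py <<'E'
def tool(deg):
    a=np.radians(deg);c,s=np.cos(a),np.sin(a)
    return np.array([[-s,c,0],[c,s,0],[0,0,-1.]])
E
python3 - <<'E'
from bench import manip
from h import *
def snap(n,xyz,deg):
    manip.move_ptp(xyz,tool(deg)); manip.dwell(.3)
    k=manip.get_calibration("wrist");p,d=manip.grab_frame("wrist")
    np.savez(f"{n}.npz",p=p,d=d,K=k["camera_matrix"],k1=k["k1"],R=k["R"],t=k["t"])
    cv2.imwrite(f"pics/{n}.png",p[:,:,::-1]); print(n,manip.current_time(),manip.current_qpos())
snap("caddy",[.513,.2475,.2],3.7)
snap("hexd",[.52,-.03,.2],28)
snap("spud",[.604,-.326,.15],23.5)
E
python3 - <<'E'
import cv2,numpy as np
a=[cv2.imread(f"pics/{n}.png") for n in("caddy","hexd","spud")]
cv2.imwrite("pics/m.png",cv2.resize(np.vstack([np.hstack(a[:2]),np.hstack([a[2],a[2]*0])]),(800,600)))
E
```

```text
caddy 2.875 [3.68526413e-01 4.19502665e-01 1.63277080e+00 3.75092782e-05
 1.08927547e+00 3.03151420e-01]
hexd 4.3 [-1.46132428e-01  3.34543506e-01  1.75973361e+00  2.82422516e-05
  1.04729223e+00 -6.35459661e-01]
spud 5.8417 [-5.61949009e-01  6.78104205e-01  1.33190571e+00 -1.27063751e-05
  1.13127941e+00 -9.72818861e-01]
```

View pics/m.png

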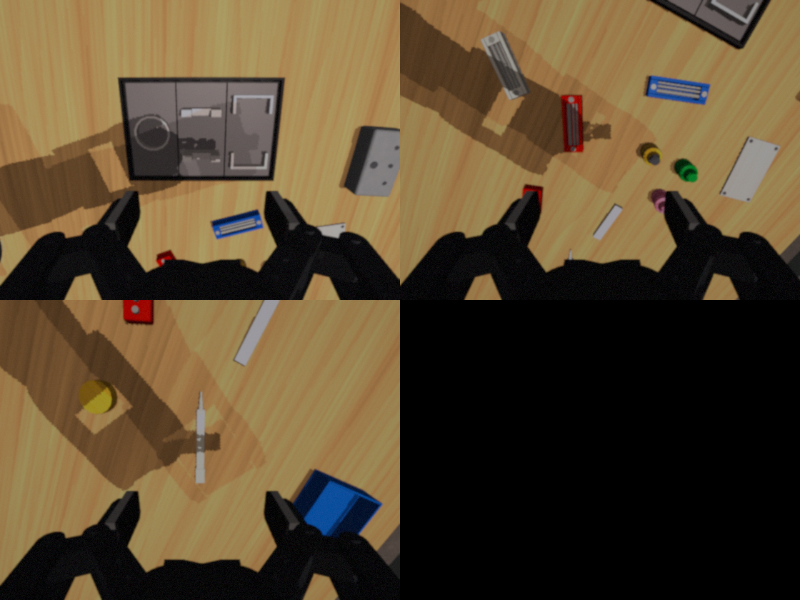

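The wrist views show the caddy clear (cup left, rack in the middle, pocket right), the red set at (572,123), the driver at (650,153) and the spudger vertical at (200,437). I'll measure them from depth.

```bash
python3 - <<'E'
from h import *
from scipy.optimize import least_squares
def load(n):
    z=np.load(n+".npz");k=dict(camera_matrix=z["K"],k1=float(z["k1"]),R=z["R"],t=z["t"]);return k,z["p"],z["d"],cloud(k,z["d"])
def circ(q):
    f=least_squares(lambda s:np.hypot(*(q-s[:2]).T)-s[2],[*q.mean(0),.02],loss="soft_l1",f_scale=.002).x;return f.round(4)
k,p,d,C=load("caddy"); P=C[d>0]
s=P[(abs(P[:,0]-.6)<.15)&(abs(P[:,1]-.25)<.2)]
print("table",np.median(P[(P[:,1]>.1)&(P[:,1]<.14)&(P[:,0]>.4)&(P[:,0]<.5),2]))
a=np.radians(3.7);c0=np.array([.5132,.2475]);ey=np.array([np.cos(a),np.sin(a)]);ex=np.array([-ey[1],ey[0]])
L=np.c_[(P[:,:2]-c0)@ex,(P[:,:2]-c0)@ey]; z=P[:,2]
inn=(abs(L[:,0])<.072)&(abs(L[:,1])<.112)
for n,y0 in(("cup",-.076),("rack",0),("pock",.076)):
    lo,hi=(.0145,.024) if n!="rack" else (.02,.045)
    w=inn&(abs(L[:,1]-y0)<.036)&(z>lo)&(z<hi); q=L[w]
    print(n,w.sum(),rect(q*1.),"world",rect(P[w,:2]),np.percentile(z[w],[5,50,95]).round(3),"floor",np.median(z[inn&(abs(L[:,1]-y0)<.036)]).round(4))
    if n=="cup": print("circ",circ(P[w,:2]))
    if n=="rack":
        for sg in(-1,1): print(rect(P[w&(sg*L[:,0]>0),:2]))
w=(abs(L[:,0])<.09)&(abs(L[:,1])<.13)&(z>.009)&(z<.05);print("caddy",rect(P[w,:2]))
def seg(n,view,c,r,zlo,zhi):
    k,p,d,C=load(view);P=C[d>0];w=(np.hypot(*(P[:,:2]-c).T)<r)&(P[:,2]>zlo)&(P[:,2]<zhi);q=P[w]
    print(n,w.sum(),rect(q[:,:2]),np.percentile(q[:,2],[5,50,95]).round(4));return q
seg("hex","hexd",[.475,-.038],.055,.008,.03)
q=seg("drv","hexd",[.606,-.022],.03,.01,.06);print("nose",rect(q[q[:,2]>.040,:2]),"body",circ(q[(q[:,2]<.027),:2]))
seg("spud","spud",[.604,-.326],.075,.004,.03)
def cm(n,view,c,r,z,f):
    k,p,d,C=load(view);h=cv2.cvtColor(p,cv2.COLOR_RGB2HSV).astype(int);m=f(h)&(np.hypot(C[...,0]-c[0],C[...,1]-c[1])<r)
    v,u=np.nonzero(m);print("col",n,len(u),rect(to_plane(k,np.c_[u,v],z)[:,:2]))
cm("hex","hexd",[.475,-.038],.055,.018,lambda h:((h[...,0]<6)|(h[...,0]>174))&(h[...,1]>150))
cm("spud","spud",[.604,-.326],.075,.006,lambda h:(h[...,1]<70)&(h[...,2]>60))
E
```

```text
table -0.0007384778107922354
cup 463 (array([ 0.0021, -0.0776]), 0.0542, 0.0536, 90.2) world (array([0.4356, 0.2446]), 0.0542, 0.0536, 3.5) [0.016 0.017 0.018] floor 0.2501
circ [0.4356 0.2446 0.0257]
rack 1262 (array([ 0.0016, -0.0016]), 0.0786, 0.0556, 0.0) world (array([0.5115, 0.249 ]), 0.0786, 0.0556, 93.7) [0.022 0.027 0.037] floor 0.28
(array([0.5136, 0.2152]), 0.0556, 0.0109, 3.7)
(array([0.5093, 0.283 ]), 0.0555, 0.0104, 3.8)
pock 893 (array([0.0013, 0.0745]), 0.1169, 0.059, 0.4) world (array([0.5875, 0.2536]), 0.1169, 0.059, 93.3) [0.016 0.019 0.02 ] floor 0.2498
caddy (array([0.5114, 0.2489]), 0.2458, 0.1656, 3.8)
hex 1958 (array([ 0.473 , -0.0375]), 0.0871, 0.0304, 118.0) [0.0131 0.0166 0.0182]
drv 688 (array([ 0.6024, -0.0208]), 0.0299, 0.0275, 70.0) [0.0144 0.03   0.0462]
nose (array([ 0.6027, -0.0201]), 0.0174, 0.0165, 14.1) body [ 0.6002 -0.0195  0.0112]
spud 1174 (array([ 0.6022, -0.3254]), 0.129, 0.0124, 113.0) [0.0043 0.006  0.0071]
col hex 1811 (array([ 0.4337, -0.2462]), 0.4894, 0.4117, 29.4)
col spud 1430 (array([ 0.7373, -0.4498]), 0.4177, 0.2521, 162.2)
```

```bash
cat >> h.py <<'E'
from bench import manip
def up(z): 
    p=np.array(manip.current_ee_pos());p[2]=z;manip.move_l(p,max_speed=.2)
def st(n): print(n,round(manip.current_time(),2),"w",round(85*manip.current_grip_width(),1),"gf",np.round(manip.current_grip_force(),1),"F",np.round(manip.current_force(),1),"tcp",np.round(manip.current_ee_pos(),4),flush=True)
def pick(xy,deg,z,pre,eff):
    manip.move_ptp([*xy,.12],tool(deg));manip.set_gripper(pre/85,eff)
    manip.move_l([*xy,z+.02],max_speed=.2);manip.move_l([*xy,z],max_speed=.06);st("down")
    manip.set_gripper(0,eff);st("closed");up(.12);manip.dwell(.2);st("lifted")
def place(xy,deg,z,opn):
    manip.move_ptp([*xy,.12],tool(deg));manip.move_l([*xy,z+.025],max_speed=.15);manip.move_l([*xy,z],max_speed=.05);manip.dwell(.2);st("low")
    manip.set_gripper(opn/85);manip.dwell(.2);st("open");manip.move_l([*xy,z+.04],max_speed=.1);up(.14)
E
python3 - <<'E'
from h import *
pick([.6022,-.3254],23.2,.003,40,30)
if manip.current_grip_width()*85>7:
    manip.move_ptp([.5115,.249,.12],tool(3.7));manip.dwell(.2);st("over")
    p,d=manip.grab_frame("wrist");cv2.imwrite("pics/carry.png",p[:,:,::-1])
E
```

```text
down 7.72 w 40.0 gf 0.0 F [0.2 0.4 0.1] tcp [ 0.6021 -0.3253  0.0028]
closed 8.09 w 9.6 gf 29.7 F [-0.1  0.1  2.7] tcp [ 0.6024 -0.3255  0.0034]
lifted 9.03 w 9.4 gf 29.4 F [-0.   0.9 -1.1] tcp [ 0.6019 -0.3252  0.1185]
over 11.32 w 9.3 gf 29.4 F [-0.1 -0.2 -0.3] tcp [0.5118 0.2486 0.12  ]
```

View pics/carry.png

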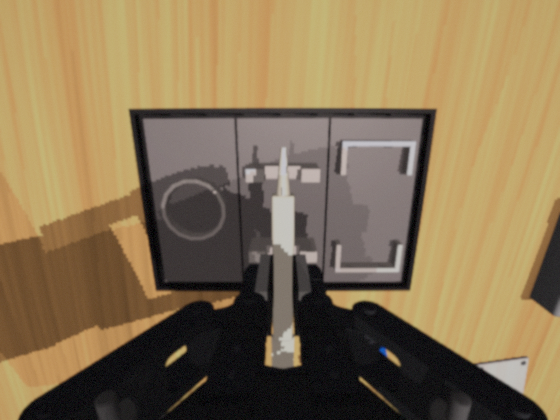

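The spudger is held straight along the tool axis at (283,230), over the rack. I'll place it, then pick the hex set.

```bash
python3 - <<'E'
from h import *
place([.5115,.249],3.7,.029,32)
manip.set_gripper(.6)
pick([.473,-.0375],28,.004,58,40)
if manip.current_grip_width()*85>25: place([.5875,.2536],3.7,.013,46)
p,d=manip.grab_frame("top");cv2.imwrite("pics/t2.png",cv2.resize(p[165:335,100:330,::-1],None,fx=3.4,fy=3.4))
E
```

```text
low 13.06 w 9.4 gf 29.4 F [ 0.1  0.3 -0.9] tcp [0.5115 0.249  0.0289]
open 13.61 w 32.0 gf 0.0 F [-0.2 -0.2 -0.1] tcp [0.5115 0.249  0.029 ]
down 17.47 w 57.6 gf 0.0 F [-0.6 -0.1  0.1] tcp [ 0.4729 -0.0375  0.0038]
closed 17.83 w 29.1 gf 40.3 F [-0.4 -0.4  5.3] tcp [ 0.4732 -0.0375  0.0044]
lifted 18.77 w 28.9 gf 39.6 F [ 0.7 -0.4 -2. ] tcp [ 0.4726 -0.0375  0.1189]
low 21.51 w 28.8 gf 39.6 F [-1.   0.2 -1. ] tcp [0.5875 0.2536 0.0129]
open 22.02 w 46.0 gf 0.0 F [-0.6 -0.1 -0.2] tcp [0.5875 0.2536 0.013 ]
```

View pics/t2.png

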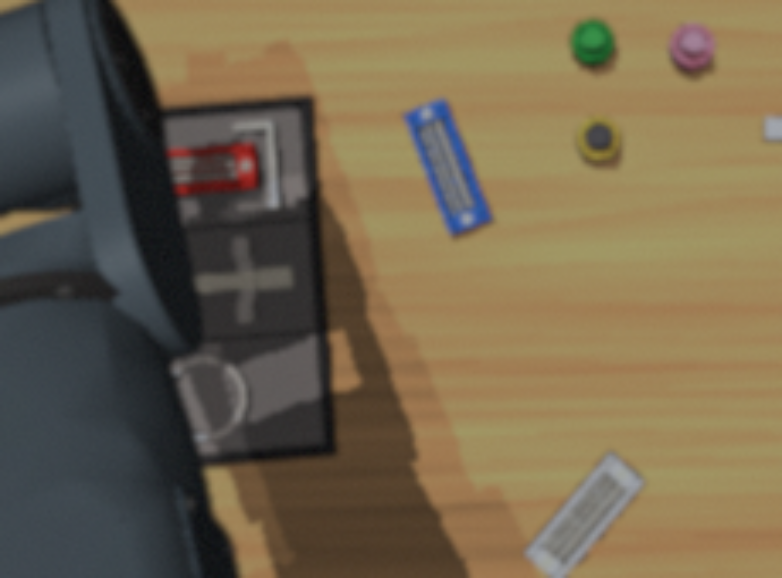

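The hex set lies in the pocket (crop 215,167) and the spudger across the rack (245,280). Now the driver.

```bash
python3 - <<'E'
from h import *
pick([.603,-.0205],90,.011,56,50)
if manip.current_grip_width()*85>25: place([.4356,.2446],93.7,.020,46)
manip.move_ptp([.513,.2475,.2],tool(3.7));manip.dwell(.3)
k=manip.get_calibration("wrist");p,d=manip.grab_frame("wrist");C=cloud(k,d)
cv2.imwrite("pics/w3.png",p[:,:,::-1]);st("end")
P=C[d>0];print("force")
def r(n,c,rad,lo,hi):
    w=(np.hypot(*(P[:,:2]-c).T)<rad)&(P[:,2]>lo)&(P[:,2]<hi);q=P[w];print(n,w.sum(),rect(q[:,:2]),np.percentile(q[:,2],[5,50,95]).round(4))
r("nose",[.4356,.2446],.03,.045,.07);r("hex",[.5875,.2536],.05,.022,.04)
h=cv2.cvtColor(p,cv2.COLOR_RGB2HSV).astype(int)
r("spud",[.5115,.249],.03,.026,.045);r("spud all",[.5115,.249],.07,.03,.0335)
E
```

```text
down 26.24 w 55.7 gf 0.0 F [-0.4  0.2 -0.4] tcp [ 0.6029 -0.0205  0.0108]
closed 26.61 w 28.0 gf 49.6 F [-2.  -1.   6.6] tcp [ 0.6033 -0.0206  0.0116]
lifted 27.5 w 28.1 gf 49.4 F [-0.6 -0.1 -2. ] tcp [ 0.6027 -0.0205  0.1186]
low 30.2 w 27.6 gf 49.3 F [-0.  -0.2 -2.1] tcp [0.4356 0.2446 0.0198]
open 30.72 w 45.9 gf 0.0 F [-0.1 -0.9  0.3] tcp [0.4356 0.2446 0.02  ]
end 33.52 w 46.3 gf 0.0 F [-0.9  0.1  0.4] tcp [0.513  0.2475 0.2   ]
force
nose 220 (array([0.4379, 0.2474]), 0.0172, 0.0167, 4.7) [0.047  0.0536 0.0549]
hex 1840 (array([0.5872, 0.2535]), 0.0876, 0.0306, 93.6) [0.0225 0.0245 0.0261]
spud 576 (array([0.511 , 0.2491]), 0.0597, 0.0106, 93.9) [0.0299 0.0311 0.0322]
spud all 906 (array([0.5041, 0.255 ]), 0.1041, 0.0948, 144.1) [0.0302 0.0312 0.0326]
```

View pics/w3.png

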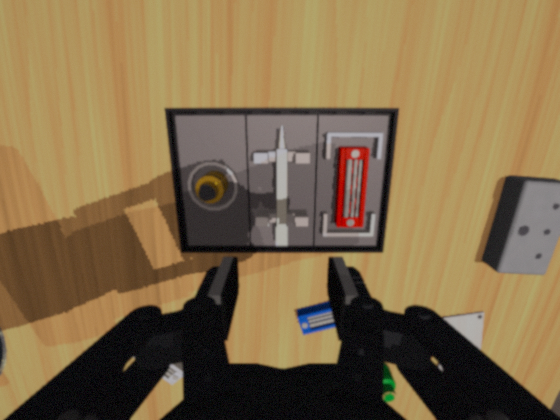

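Driver upright in the cup (210,187), spudger centred in both notches (281,190), hex set flat in the pocket (351,188). The top heights match: 54, 32 and 26 mm.

```bash
python3 -c "
from bench import manip
print(manip.sign_off())"
```

```text
the job is handed in; nothing more can be done
None
```

The job is handed in, with the spudger across both notches, the hex key set flat in the pocket and the jack driver upright in the cup, all released; the last wrist view put all three well within tolerance, and the arm reached for none of the look-alikes or the baseplate, though I did not re-measure their positions at the end.

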